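# Snug the lid onto the polish jar

### The job

Close the polish jar: pick up the wooden lid by the bar on its top, set it on the jar's neck with its two pins down through the two slots in the brass collar, and turn it clockwise until it is just snug, with the orange sealing ring lightly squeezed; stop before you overtighten it or crush the ring. Then let go, with the lid sitting level on the jar, and leave the other things on the table where they are.

Things in the scene. Friction and masses are not known exactly. Their poses are not given: they have to be found in the camera images.
- lid_grip (a point): Loose lid: round brown wooden cap, 71 mm across, right way up on the table, with a pale wooden bar across its top. Bar: 50 mm long along the lid's x axis, 16 mm thick along y, from 25 mm (the lid's top face) to 55 mm above the lid's lower edge. This point: on the axis inside the bar, 43 mm above the lower edge; z up. Mass about 140 g. A half turn about z looks and works the same.
- lid_pin (a point): One of two brass pins inside the lid's skirt, on its +x and -x sides under the ends of the bar (white dots on the top face above them). Pins are 5 mm thick, point inward to 25.5 mm from the axis, middles 4 mm above the lower edge (this point: the +x pin). Skirt: inner radius 31.5 mm, 20 mm deep.
- jar: Open jar fixed to the bench: wooden foot 100 mm across, dark stone body 82 mm across, shoulder 62 mm high, neck 48 mm across up to 84.5 mm. Origin on its axis at table level (z = 0), z up. Round the neck a brass collar, radius 29 mm, flat top 84.5 mm up, with two open slots 0.6 rad wide centred on the jar's +x and -x sides, so the lid enters with its x axis along the jar's, within 0.2 rad.
- jar_slot (a point): Middle of the +x slot at the collar's top, 26.5 mm from the jar's axis, 84.5 mm above the table; a white dot on the shoulder below marks each slot. If the pins miss the slots, the lid stops with its lower edge about 83 mm above the table; through them, it rests on the sealing ring with its lower edge 67 to 73 mm up (the ring's height differs from jar to jar).
- jar_mouth (a point): On the jar's axis, 90 mm above the table: middle of the mouth. Turned clockwise seen from above, the lid's pins pass under the collar: free at first (0.02 to 0.05 N m, more if pressed down), they meet its underside 0.35 to 1.1 rad past the slot middle and then draw the lid down 8 mm per rad. Snug comes 0.45 to 1.35 rad past the slot middle. The lid then holds by itself.
- seal_top (a point): Centre of the top of the orange sealing ring on the neck, 45 mm across. It springs back at 13 N per mm against thread or hand pressure. Snug: squeezed by 0.5 to 1.6 mm (6 to 21 N), crushed beyond. Poses are too coarse to judge this: go by the turning torque, above the free one by about 0.15 N m when just snug, 0.25 to 0.35 in the middle of that range, over 0.4 near overtight.
- scraper_a: dark stone massage board lying flat, 100 x 55 x 8 mm; a bystander, to be left alone
- scraper_b: dark stone massage board lying flat, 95 x 50 x 8 mm; a bystander, to be left alone
- comb: dark horn comb lying flat, 110 x 46 x 8 mm; a bystander, to be left alone
- bowl: small dark stone bowl, 90 mm across, 40 mm high; a bystander, to be left alone
- balm: small amber balm pot with a black cap, 44 mm across, 55 mm high; a bystander, to be left alone
- brush: wooden hand brush lying flat; a bystander, to be left alone
- roller: grey turned stone massage cone standing upright, 40 mm across, 62 mm high; a bystander, to be left alone
There are look-alikes about, which are no part of the job. Leave any purple or red look-alike of the part that bears lid_grip alone.

How it is judged:
On the way:
1. the lid sits on the neck, its pins down through the slots (horizontal distance between lid_grip and jar_mouth below 0.005 m and z of lid_grip in the frame of jar below 0.119 m and angle between lid_grip's own z axis and vertical below 0.08 rad), for 0.1 s.
At the end, for the whole second after the job is handed in: The lid is let go and sits on the jar, centred within 5 mm and level within 0.08 rad, its pins below the collar, and still squeezes the sealing ring by more than 0.5 mm (about 6 N) (all of step 1 and distance of seal_top from where it was at the start of the episode above 0.0005 m and contact force between the fingers and jar below 0.1 N); the robot touches nothing.
It fails at once if the sealing ring is squeezed by more than 1.6 mm (about 21 N): overtightened or pressed too hard (distance of seal_top from where it was at the start of the episode above 0.0016 m).
It fails at once if one of the other things on the table is moved by more than 30 mm (distance of any of scraper_a, scraper_b, comb, bowl, balm, brush, roller from where it was at the start of the episode above 0.03 m).
It also fails if it takes over 64 s, if anything falls off the work surface, if the arm or the gripper's body presses on something with over 40 N, if the wrist force passes 120 N, or if a joint passes its speed limit or range.

### The arm

A 7-joint arm with a two-finger parallel gripper is mounted at the origin on the work surface. World frame = base frame: x ahead of the robot, y to its left, z up, the work surface at z = 0. Lengths are in m, angles in rad, forces in N, time in s.
With the tool pointing down it reaches from about 0.425 to 0.925 m from the base axis. Payload 6.8 kg.
Tool frame: the origin (TCP) lies midway between the tips of the shut fingers; the grasp point (between the pads) lies 19 mm behind it; z points along the fingers, y is the line along which they close (so a half turn about z gives the same grasp; the last joint's range is limited). The gripper opens to 85 mm and grips with 20 to 120 N. Pads are 22 mm wide; open, the fingers measure 114 mm over their backs; the gripper's body (76 mm by 85 mm) begins 54 mm behind the grasp point. The pads swing forward as they close: fully open they stand 13 mm farther back than shut.
Start: joints at [1.182, 0.477, 0.022, 1.555, -0.011, 1.109, -0.083], TCP at [0.187, -0.649, 0.231] pointing down, gripper open.
Joint ranges: [-2.96, 2.96], [-0.34, 2.1], [-1.41, 1.46], [0.24, 2.44], [-1.37, 4.51], [0.17, 1.92], [-2.96, 2.96]. Speed limits (rad/s): [2.39, 2.39, 3.14, 3.14, 3.14, 3.14, 3.14].

### API

Orientations are given as a rotation vector (axis times angle).
In Python, from bench import r gives the robot as it stands.
- The arm moves only by the tool servo_tool, never from a script. Its arguments are lists of equal length, an entry for each row: "turn": the turn, a rotation vector about the world's x, y, z in units of 5 degrees (1.0 is 5 degrees), a list of three; "slide": the shift along the world's x, y, z in units of 30 mm (1.0 is 30 mm), a list of three; "hand": the opening, from 0 (shut) to 1 (fully open). In form: {"turn": [[rx, ry, rz], ...], "slide": [[dx, dy, dz], ...], "hand": [hand, ...]}. A call has 1 to 8 rows; each row is the pose to reach, as a shift and turn from the pose commanded when the call began; what a row does not reach only later rows make up. A row lasts 1/8 s, in which the tool goes at most 62.5 mm and 10.7 degrees, less where a joint would pass 70% of its speed; a pose out of reach is approached as far as the arm can. A call with a gripper value outside its range is refused whole. The fingers move at their own pace and stop on an object; "squeeze" is the grip in N (left out, the last holds). Time passes only in rows, so rows that repeat a pose let the fingers close. It gives the time, the measured TCP pose, the force, the opening and the grip force at its end, in the units of the state.
- r.get_obs(): the state, without advancing time (a new reading comes with each control period).
- r.grab_frame(name): name is "scene" or "top" or "wrist"; returns (picture, depth): 480x640x3 uint8, red, green, blue; 480x640 float32, m along the optical axis (not along the pixel's ray), 0 where there is no reading.
- r.get_calibration(name): a dict with "fovy" (degrees; the focal length in pixels is half the picture's height over the tangent of half this angle, whatever the lens; pixels are square), "cx", "cy" (the principal point, pixels), "R" (3x3) and "t" (3): a world point X has camera coordinates R X + t. Camera axes: x right, y down, z forward; pixel columns grow to the right and rows downward; lengths in m; the calibration is good to about 2 mm. A picture is of the moment at which its call begins: read the wrist's pose just before it. get_calibration takes no time and is no camera call; for the wrist camera it gives the pose at the moment of the call.
- r.hand_in(): hands the job in; it is judged then, once.
The state is a dict: "clock": time; "joints": joint angles; "qvel": joint speeds; "tau": joint torques, N m; "tcp_pos": TCP position; "orientation": TCP orientation; "contact_force": force on the tool from outside, world axes, zero at the start; "moment": the same for the moment, N m; "grip_width": finger opening in m; "gripper_force": force on a finger pad.
Only numpy, scipy, OpenCV 4.12 (cv2) and the standard library are available. Lean on these libraries where they do the work, as an engineer would, in place of code of your own. Each camera call takes 0.05 s, during which the arm holds its last target. There are 200 camera calls.

## Working session

There is one attempt and no reset: what is moved stays moved. The work goes in short steps, Python scripts to look and compute and a tool call to move; the robot and the scene stay as the last step left them, time stands still between calls to the robot, and variables do not carry over. Pictures are saved under pics/ and viewed, at most 10 in all, crops included, and the job is handed in when it is done.

Besides the shell and the picture viewer there is one more tool, called after "Call:" in YAML: its name, and indented under it one key for each argument. servo_tool: Moves the arm, as the interface text tells. Its arguments: {"type":"object","properties":{"turn":{"type":"array"},"slide":{"type":"array"},"hand":{"type":"array"},"squeeze":{"type":"number"}},"required":["turn","slide","hand"]}

```bash
ls; mkdir -p pics; cat > h.py <<'E'
import numpy as np,cv2
from bench import r
def K(c):
    f=240/np.tan(np.radians(c['fovy'])/2); return f
def pts(d,c):
    f=K(c); v,u=np.mgrid[:480,:640]
    P=np.stack([(u-c['cx'])/f*d,(v-c['cy'])/f*d,d],-1)
    return (P-np.array(c['t']))@np.array(c['R'])
def ray(u,v,c,z):
    f=K(c); R=np.array(c['R']); o=-R.T@np.array(c['t'])
    d=R.T@np.array([(u-c['cx'])/f,(v-c['cy'])/f,1]); return o+d*(z-o[2])/d[2]
E
python3 - <<'E'
from h import *
o=r.get_obs(); print(o)
for n in("scene","top"):
    c=r.get_calibration(n); im,d=r.grab_frame(n); np.savez(f'pics/{n}0.npz',im=im,d=d); cv2.imwrite(f'pics/{n}0.png',im[:,:,::-1]); print(n,c)
E
```

```text
pics
{'clock': 0.0, 'joints': array([ 1.18188348,  0.47783292,  0.02229897,  1.55644028, -0.01149142,
        1.1092783 , -0.08310853]), 'qvel': array([ 0.00027759,  0.00137431, -0.00035733,  0.00162788,  0.0006286 ,
        0.00207235, -0.00014038]), 'tau': array([-6.20624705e-04, -5.96461523e+01,  1.60761159e+00, -2.81202757e+01,
        1.24368514e-02,  9.24271240e-03,  3.87631516e-06]), 'tcp_pos': array([ 0.18691426, -0.64799822,  0.23030763]), 'orientation': array([-3.10889147e+00, -4.39483954e-01,  5.97311903e-04]), 'contact_force': array([ 0.89708129, -0.27312421, -0.40624838]), 'moment': array([ 0.01255332,  0.00395036, -0.04082024]), 'gripper_force': 0.0, 'grip_width': 0.08587119327130699}
scene {'fovy': 48.484494280167794, 'cx': 322.47322412670763, 'cy': 238.88354384882084, 'R': array([[ 0.45423349,  0.89084611,  0.00807137],
       [ 0.73809393, -0.37124228, -0.56337955],
       [-0.49888805,  0.26186329, -0.82615878]]), 't': array([-0.20946973, -0.35474052,  1.60117599])}
top {'fovy': 53.1054482198143, 'cx': 322.05861866154646, 'cy': 249.93793588741346, 'R': array([[ 0.00680563, -0.99983732, -0.01670403],
       [-0.99583902, -0.00525847, -0.09097804],
       [ 0.0908754 ,  0.01725369, -0.9957128 ]]), 't': array([-0.01487561,  0.5605832 ,  1.14457336])}
```

View pics/top0.png

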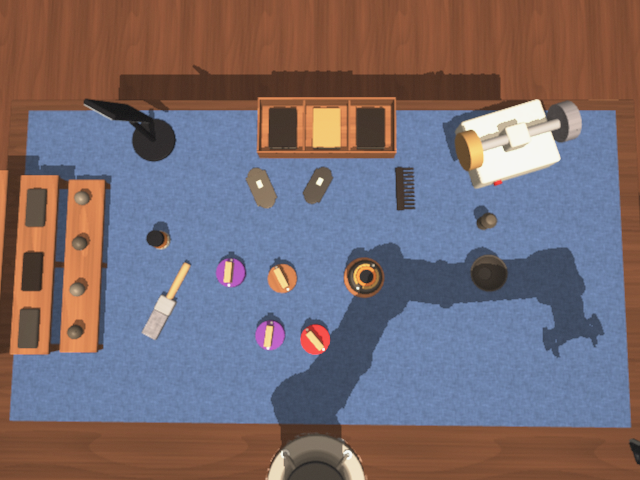

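View pics/scene0.png

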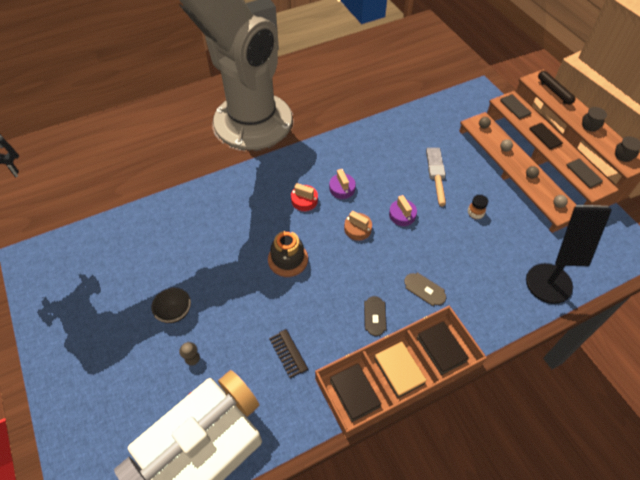

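Top view candidates: purple (230,272), brown (282,278), purple (270,335) and red (316,339). The brown one fits (brown wooden cap with a pale bar). The jar is at (364,278). Next I'll measure both and check an enlarged crop.

```bash
cat > m1.py <<'E'
from h import *
D={n:np.load(f'pics/{n}0.npz') for n in("scene","top")}
C={n:r.get_calibration(n) for n in D}
for n,(lid,jar) in {"top":((282,278),(364,278)),"scene":((358,227),(288,250))}.items():
    im,d=D[n]['im'],D[n]['d']; P=pts(d,C[n])
    hsv=cv2.cvtColor(im,cv2.COLOR_RGB2HSV); v,u=np.mgrid[:480,:640]
    near=np.hypot(u-lid[0],v-lid[1])<22
    z=P[...,2]
    for nm,m in(("bartop",near&(z>.045)),("lidtop",near&(z>.018)&(z<.032))):
        q=P[m]; (cx,cy),(w,h),a=cv2.minAreaRect((q[:,:2]*1e4).astype(np.float32))
        pu=np.median(u[m]),np.median(v[m])
        e=np.linalg.eigh(np.cov(q[:,:2].T))[1][:,-1]
        print(n,nm,m.sum(),'mean',q.mean(0).round(4),'rect',round(cx/1e4,4),round(cy/1e4,4),w/10,h/10,a,'axis',np.degrees(np.arctan2(e[1],e[0])))
    near=np.hypot(u-jar[0],v-jar[1])<30
    for lo,hi in((.055,.068),(.08,.1)):
        m=near&(z>lo)&(z<hi); q=P[m]; (cx,cy),rr=cv2.minEnclosingCircle((q[:,:2]*1e3).astype(np.float32)); print(n,'jar',lo,m.sum(),cx,cy,rr,np.median(q[:,2]), q[:,2].max())
    m=near&(z>.055)&(z<.07)&(hsv[...,1]<60)&(hsv[...,2]>150); print('white',[(a,b,P[b,a].round(4)) for a,b in zip(u[m],v[m])][:12])
a=D['top']['im'][245:315,250:400]; b=D['scene']['im'][195:275,258:388]
A=cv2.resize(a,(780,364),interpolation=3)
cv2.imwrite('pics/crop.png',A[:,:,::-1])
E
python3 m1.py
```

```text
top bartop 149 mean [0.4924 0.0821 0.0839] rect 0.4711 0.0417 145.801025390625 37.40108947753906 62.7808952331543 axis 59.694167951021065
top lidtop 498 mean [0.4927 0.0841 0.0237] rect 0.4933 0.0845 69.36282958984376 68.65459594726562 45.2578125 axis 116.1093161189903
top jar 0.055 364 496.5301513671875 -114.23450469970703 39.726158142089844 0.06006114386112951 0.06735708903367031
top jar 0.08 461 496.75201416015625 -114.86759948730469 29.128625869750977 0.08477831753085291 0.09205418712480112
white [(np.int64(373), np.int64(264), array([ 0.5248, -0.132 ,  0.0621])), (np.int64(372), np.int64(265), array([ 0.5224, -0.1297,  0.0624])), (np.int64(373), np.int64(265), array([ 0.5224, -0.1319,  0.0629])), (np.int64(374), np.int64(265), array([ 0.5225, -0.1344,  0.0616])), (np.int64(373), np.int64(266), array([ 0.5201, -0.132 ,  0.0618])), (np.int64(357), np.int64(286), array([ 0.473 , -0.0947,  0.0589])), (np.int64(356), np.int64(287), array([ 0.4707, -0.0924,  0.057 ])), (np.int64(357), np.int64(287), array([ 0.4707, -0.0946,  0.0597])), (np.int64(358), np.int64(287), array([ 0.4707, -0.097 ,  0.0593])), (np.int64(359), np.int64(287), array([ 0.4707, -0.0992,  0.061 ])), (np.int64(356), np.int64(288), array([ 0.4684, -0.0924,  0.0567])), (np.int64(357), np.int64(288), array([ 0.4684, -0.0947,  0.0581]))]
scene bartop 157 mean [0.5214 0.0647 0.1017] rect 0.8217 -0.124 48.446755981445314 821.744921875 57.647308349609375 axis 146.0876111221133
scene lidtop 334 mean [0.4993 0.0793 0.0255] rect 0.4945 0.085 71.56937255859376 66.83507690429687 83.35099029541016 axis 61.77323298146594
scene jar 0.055 308 495.739501953125 -113.88002014160156 40.1123046875 0.061750386125715276 0.06783953008424184
scene jar 0.08 404 493.5652160644531 -113.17724609375 30.440385818481445 0.08679209908483887 0.09433179271124946
white []
```

View pics/crop.png

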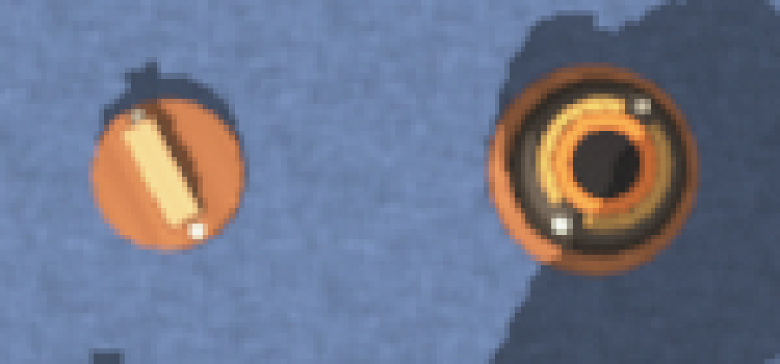

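The crop confirms the target: a brown cap with a pale bar, dots at crop (137,117) and (197,230), and centre about (0.494, 0.0845). The jar's axis is at about (0.496,-0.114), with slot dots at crop (641,105) and (561,224), so its axis lies at about -36°. I'll rotate the tool +192° on the way so joint 7 has room to turn clockwise later.

Call:
servo_tool:
  turn:
    - [0,0,1.9]
    - [0,0,3.8]
    - [0,0,5.7]
    - [0,0,7.6]
    - [0,0,9.5]
    - [0,0,11.4]
    - [0,0,13.3]
    - [0,0,15.2]
  slide:
    - [1,1,0]
    - [2,2,0]
    - [3,3,0]
    - [4,4,0]
    - [5,5,0]
    - [6,6,0]
    - [7,7,0]
    - [7.8,7.6,0]
  hand: [1,1,1,1,1,1,1,1]

```text
clock: 1.1
tcp_pos: [0.4223, -0.4185, 0.2311]
orientation: [-2.172, -2.269, -0.001]
contact_force: [0.4, 0.2, -0.1]
grip_width: 0.0857
gripper_force: 0.0
```

Call:
servo_tool:
  turn:
    - [0,0,1.9]
    - [0,0,3.8]
    - [0,0,5.7]
    - [0,0,7.6]
    - [0,0,9.5]
    - [0,0,11.4]
    - [0,0,13.3]
    - [0,0,15.2]
  slide:
    - [0.5,1.8,0]
    - [1,3.6,0]
    - [1.5,5.4,0]
    - [2,7.2,0]
    - [2.5,9,0]
    - [3,10.8,0]
    - [3.4,12.6,0]
    - [3.6,14,0]
  hand: [1,1,1,1,1,1,1,1]

```text
clock: 2.1
tcp_pos: [0.5291, 0.002, 0.2313]
orientation: [-0.315, -3.126, -0.001]
contact_force: [0.4, -0.5, 0.8]
grip_width: 0.0854
gripper_force: 0.0
```

Call:
servo_tool:
  turn:
    - [0,0,1.9]
    - [0,0,3.8]
    - [0,0,5.7]
    - [0,0,7.6]
    - [0,0,8]
    - [0,0,8]
  slide:
    - [-0.3,0.7,0]
    - [-0.6,1.4,0]
    - [-0.9,2.1,0]
    - [-1.2,2.8,0]
    - [-1.2,2.8,0]
    - [-1.2,2.8,0]
  hand: [1,1,1,1,1,1]

```text
clock: 2.85
tcp_pos: [0.4934, 0.0823, 0.2311]
orientation: [0.757, -3.048, 0.0]
contact_force: [0.2, 0.4, 0.2]
grip_width: 0.0854
gripper_force: 0.0
```

```bash
cat > w.py <<'E'
from h import *
import sys
o=r.get_obs(); c=r.get_calibration('wrist'); im,d=r.grab_frame('wrist')
n=sys.argv[1]; np.savez(f'pics/{n}.npz',im=im,d=d,**{k:np.array(v) for k,v in c.items()}); cv2.imwrite(f'pics/{n}.png',im[:,:,::-1])
from scipy.spatial.transform import Rotation as Ro
M=Ro.from_rotvec(o['orientation']).as_matrix()
print(o['clock'],o['tcp_pos'].round(4),'toolx deg',np.degrees(np.arctan2(M[1,0],M[0,0])).round(2),'tilt',M[:,2].round(4),'j',o['joints'].round(3),'F',o['contact_force'].round(2),'M',o['moment'].round(3))
E
python3 w.py w1
```

```text
2.85 [0.4934 0.0823 0.2311] toolx deg -152.09 tilt [-4.e-04 -4.e-04 -1.e+00] j [ 0.526  0.331 -0.973  1.917  0.314  1.056  1.478] F [0.17 0.39 0.16] M [-0.027  0.009  0.017]
```

View pics/w1.png

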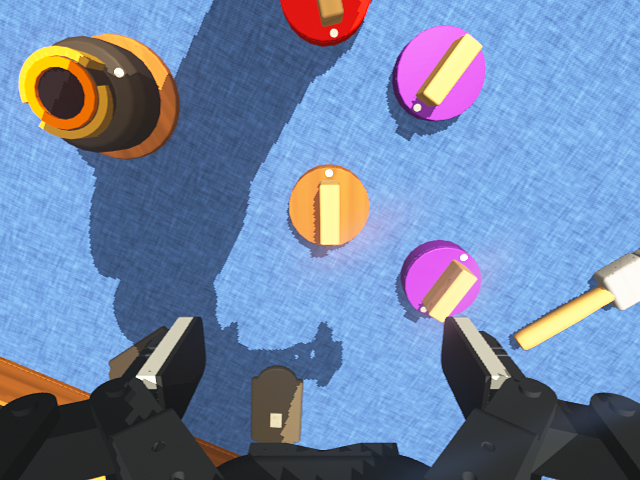

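Brown lid at (329,206) with its bar nearly vertical in the image, so it lines up with the tool. The jar is at upper left, mouth at (62,92) and one slot dot at (119,72). Now measuring both from here.

```bash
cat > m2.py <<'E'
from h import *
w=np.load('pics/w1.npz'); c={k:w[k] for k in('fovy','cx','cy','R','t')}; c['fovy']=float(c['fovy'])
P=pts(w['d'],c); im=w['im']; hsv=cv2.cvtColor(im,cv2.COLOR_RGB2HSV); v,u=np.mgrid[:480,:640]; z=P[...,2]
near=np.hypot(u-329,v-206)<50
for nm,lo,hi in(('bar',.046,.065),('lid',.018,.032)):
    m=near&(z>lo)&(z<hi); q=P[m]; rc=cv2.minAreaRect((q[:,:2]*1e3).astype(np.float32)); e=np.linalg.eigh(np.cov(q[:,:2].T))[1][:,-1]
    print(nm,m.sum(),rc,'z',np.median(q[:,2]),'axis',np.degrees(np.arctan2(e[1],e[0])), cv2.minEnclosingCircle((q[:,:2]*1e3).astype(np.float32)))
# bar by colour, ray onto plane .055
m=near&(z>.046)&(z<.065); g=m.astype(np.uint8); k=cv2.minAreaRect(np.argwhere(m)[:,::-1].astype(np.float32)); print('px',k, 'ray',ray(*k[0],c,.055))
jn=np.hypot(u-95,v-95)<90
for lo,hi in((.056,.067),(.08,.0885),(.0885,.1)):
    q=P[jn&(z>lo)&(z<hi)]; print('jar',lo,len(q),cv2.minEnclosingCircle((q[:,:2]*1e3).astype(np.float32)),np.median(q[:,2]))
m=jn&(hsv[...,1]<50)&(hsv[...,2]>170)&(z>.05)&(z<.075); print('dot',P[m].mean(0),m.sum(),u[m].mean(),v[m].mean())
t=np.load('pics/top0.npz'); ct=r.get_calibration('top')
for p in((373,265),(357.3,287.3)): print('topdot',ray(*p,ct,.062))
for p in((276.3,267.5),(287.9,289.2)): print('liddot',ray(*p,ct,.025))
print('liddot w',ray(329,173.5,c,.025))
E
python3 m2.py
```

```text
bar 1198 ((490.212890625, 85.78267669677734), (49.673362731933594, 15.347018241882324), 28.535280227661133) z 0.054495356891148206 axis -151.25206492883066 ((490.04937744140625, 86.45707702636719), 25.63340187072754)
lid 3775 ((490.2345275878906, 86.35804748535156), (70.79513549804688, 69.51053619384766), 26.707860946655273) z 0.02461168673031877 axis 119.21694911122093 ((490.2760314941406, 86.17608642578125), 35.44746398925781)
px ((328.5, 213.5), (61.0, 19.0), 90.0) ray [0.48886384 0.08504872 0.055     ]
jar 0.056 3414 ((493.4713439941406, -113.05438995361328), 39.36280059814453) 0.06124469267175312
jar 0.08 5572 ((494.40582275390625, -113.69207000732422), 30.00825309753418) 0.08476808422464588
jar 0.0885 675 ((493.85101318359375, -113.32149505615234), 22.751832962036133) 0.08889245729702475
dot [ 0.4666511  -0.09554343  0.06197814] 69 118.44927536231884 71.92753623188406
topdot [ 0.52243267 -0.13202909  0.062     ]
topdot [ 0.46996364 -0.09520055  0.062     ]
liddot [0.51721127 0.09956716 0.025     ]
liddot [0.46478272 0.07061007 0.025     ]
liddot w [0.46383044 0.07260131 0.025     ]
```

Call:
servo_tool:
  turn:
    - [0,0,0]
    - [0,0,0.1]
    - [0,0,0.1]
  slide:
    - [-0.1,0.1,-2]
    - [-0.1,0.1,-3.5]
    - [-0.1,0.1,-3.5]
  hand: [1,1,1]

```text
clock: 3.28
tcp_pos: [0.488, 0.0848, 0.1237]
orientation: [0.771, -3.039, -0.001]
contact_force: [0.2, 0.8, 0.5]
grip_width: 0.0852
gripper_force: 0.0
```

```bash
python3 w.py w2; cat > m3.py <<'E'
from h import *
w=np.load('pics/w2.npz'); c={k:w[k] for k in('fovy','cx','cy','R','t')}; c['fovy']=float(c['fovy'])
P=pts(w['d'],c); z=P[...,2]; near=np.hypot(P[...,0]-.491,P[...,1]-.086)<.042
for nm,lo,hi in(('bar',.046,.065),('lid',.018,.032)):
    m=near&(z>lo)&(z<hi); q=P[m]; print(nm,m.sum(),cv2.minAreaRect((q[:,:2]*1e3).astype(np.float32)),np.median(q[:,2]),cv2.minEnclosingCircle((q[:,:2]*1e3).astype(np.float32)))
    mm=np.argwhere(m); print(mm.min(0),mm.max(0))
E
python3 m3.py
```

```text
3.275 [0.488  0.0848 0.1237] toolx deg -151.54 tilt [-0.0066 -0.0011 -1.    ] j [ 0.418  0.471 -0.883  2.028  0.476  0.866  1.336] F [0.19 0.82 0.46] M [-0.028  0.005 -0.022]
bar 2488 ((489.8634033203125, 86.19647979736328), (49.81390380859375, 15.931190490722656), 28.046531677246094) 0.054491835209982326 ((489.8518981933594, 86.28099060058594), 25.615325927734375)
[219 309] [306 337]
lid 7084 ((489.4424133300781, 85.6880874633789), (68.6943588256836, 70.20883178710938), 27.992929458618164) 0.024617494025758226 ((490.1979675292969, 86.32584381103516), 35.566795349121094)
[193 267] [299 379]
```

Call:
servo_tool:
  turn:
    - [0,0,0]
    - [0,0,0]
    - [0,0,0]
    - [0,0,0]
  slide:
    - [0,0,-1.2]
    - [0,0,-2.4]
    - [0,0,-2.4]
    - [0,0,-2.4]
  hand: [1,1,1,1]

```text
clock: 3.82
tcp_pos: [0.4918, 0.0869, 0.0565]
orientation: [-0.774, 3.042, -0.0]
contact_force: [-0.3, 0.3, 0.9]
grip_width: 0.0856
gripper_force: 0.0
```

Call:
servo_tool:
  turn:
    - [0,0,0]
    - [0,0,0]
    - [0,0,0]
    - [0,0,0]
    - [0,0,0]
    - [0,0,0]
    - [0,0,0]
    - [0,0,0]
  slide:
    - [-0.05,0,-0.5]
    - [-0.05,0,-0.87]
    - [-0.05,0,-0.87]
    - [-0.05,0,-0.87]
    - [-0.05,0,-0.87]
    - [-0.05,0,-0.87]
    - [-0.05,0,-0.87]
    - [-0.05,0,-0.87]
  hand: [1,1,1,0.1,0,0,0,0]
  squeeze: 50

```text
clock: 4.82
tcp_pos: [0.4888, 0.0865, 0.0285]
orientation: [-0.776, 3.044, -0.0]
contact_force: [-0.8, -0.2, 3.6]
grip_width: 0.0153
gripper_force: 49.3
```

Call:
servo_tool:
  turn:
    - [0,0,0]
    - [0,0,0]
    - [0,0,0]
    - [0,0,0]
    - [0,0,0]
    - [0,0,0]
  slide:
    - [0,0,0.6]
    - [0,0,2]
    - [0,0,3.5]
    - [0,0,5]
    - [0,0,5]
    - [0,0,5]
  hand: [0,0,0,0,0,0]

```text
clock: 5.58
tcp_pos: [0.488, 0.0859, 0.1781]
orientation: [0.775, -3.044, 0.001]
contact_force: [0.2, 0.5, -1.9]
grip_width: 0.0152
gripper_force: 48.9
```

Call:
servo_tool:
  turn:
    - [0,0,-1.8]
    - [0,0,-3.6]
    - [0,0,-5.4]
    - [0,0,-7.2]
    - [0,0,-9]
    - [0,0,-10.8]
    - [0,0,-12.5]
    - [0,0,-12.5]
  slide:
    - [0,-0.9,0]
    - [0,-1.8,0]
    - [0,-2.7,0]
    - [0.1,-3.6,0]
    - [0.1,-4.5,0]
    - [0.2,-5.4,0]
    - [0.2,-6.4,0]
    - [0.2,-6.6,0]
  hand: [0,0,0,0,0,0,0,0]

```text
clock: 6.58
tcp_pos: [0.4932, -0.1135, 0.1766]
orientation: [-0.92, -3.001, 0.001]
contact_force: [-0.1, 0.3, -1.1]
grip_width: 0.0153
gripper_force: 48.9
```

Call:
servo_tool:
  turn:
    - [0,0,0]
    - [0,0,0]
  slide:
    - [0,0,0]
    - [0,0,0]
  hand: [0,0]

```text
clock: 6.82
tcp_pos: [0.4943, -0.1101, 0.1778]
orientation: [-0.911, -3.006, -0.001]
contact_force: [0.7, 0.1, -0.4]
grip_width: 0.0151
gripper_force: 48.9
```

```bash
python3 w.py w3; python3 - <<'E'
from h import *
im,d=r.grab_frame('top'); np.savez('pics/top1.npz',im=im,d=d)
im2,d2=r.grab_frame('scene'); np.savez('pics/scene1.npz',im=im2,d=d2)
a=cv2.imread('pics/w3.png'); b=cv2.resize(im[230:330,300:420,::-1],(576,480),interpolation=3); s=cv2.resize(im2[160:300,200:360,::-1],(548,480),interpolation=3)
cv2.imwrite('pics/c3.png',cv2.resize(np.hstack([a,s]),(800,324),interpolation=3))
E
```

```text
6.825 [ 0.4943 -0.1101  0.1778] toolx deg 146.27 tilt [-7.e-04  9.e-04 -1.e+00] j [ 0.645  0.335 -0.655  1.972  0.254  0.917  0.843] F [ 0.71  0.09 -0.44] M [ 0.058 -0.017 -0.054]
```

View pics/c3.png

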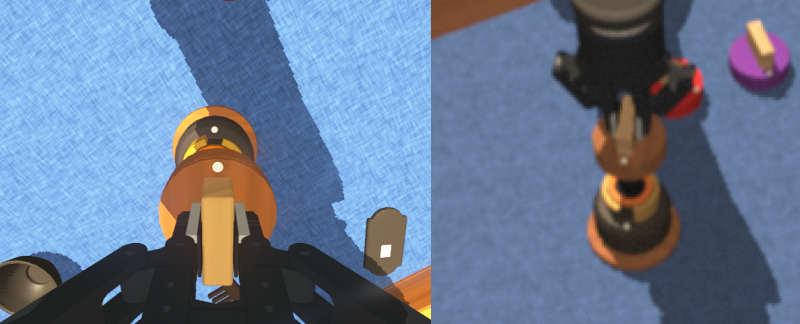

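Lid held level. The lid dot (218,167) and the jar's slot dot (214,129) are almost in line. Next, a circle fit of the lid top and the jar from this same view, so camera bias cancels.

```bash
cat > m4.py <<'E'
from h import *
import sys
from scipy.optimize import least_squares
w=np.load(f'pics/{sys.argv[1]}.npz'); c={k:w[k] for k in('fovy','cx','cy','R','t')}; c['fovy']=float(c['fovy'])
P=pts(w['d'],c); z=P[...,2]; im=w['im']; hsv=cv2.cvtColor(im,cv2.COLOR_RGB2HSV); v,u=np.mgrid[:480,:640]
near=np.hypot(P[...,0]-.494,P[...,1]+.112)<.062
hz=np.histogram(z[near&(z>.1)&(hsv[...,1]>110)&(hsv[...,0]<15)],bins=np.arange(.1,.24,.002)); k=hz[0].argsort()[-6:]; print([(hz[1][i].round(3),hz[0][i]) for i in sorted(k)])
zt=float(sys.argv[2])
def fit(m,rad,free=False,far=None):
    q=P[m][:,:2]; h=cv2.convexHull((q*1e4).astype(np.float32))[:,0]/1e4
    f=lambda p:np.hypot(*(h-p[:2]).T)-(p[2] if free else rad)
    s=least_squares(f,[.494,-.112,rad],loss='soft_l1',f_scale=.0007); return s.x.round(4),len(h),round(float(np.median(P[m][:,2])),4)
wh=near&(hsv[...,1]<60)&(hsv[...,2]>170)
print('lid',fit(near&(abs(z-zt)<.004),.0355),fit(near&(abs(z-zt)<.004),.0355,True))
print('shoulder',fit(near&(abs(z-.062)<.003),.041)); 
hh=z[near&(z<.04)&(z>.006)]; print('foot z',np.percentile(hh,[10,50,90]))
for nm,lo,hi in(('jardot',.055,.07),('liddot',zt-.006,zt+.006)):
    m=wh&(z>lo)&(z<hi); print(nm,m.sum(),P[m].mean(0).round(4),u[m].mean(),v[m].mean())
E
python3 m4.py w3 .173
```

```text
[(np.float64(0.16), np.int64(170)), (np.float64(0.164), np.int64(163)), (np.float64(0.166), np.int64(158)), (np.float64(0.168), np.int64(231)), (np.float64(0.172), np.int64(4676)), (np.float64(0.174), np.int64(4109))]
lid (array([ 0.4954, -0.1107,  0.0355]), 43, 0.1739) (array([ 0.4951, -0.1106,  0.0352]), 43, 0.1739)
shoulder (array([ 0.4972, -0.1161,  0.041 ]), 22, 0.0614)
foot z [0.01022168 0.01159367 0.01554956]
jardot 77 [ 0.467  -0.0952  0.0623] 318.1818181818182 191.54545454545453
liddot 207 [ 0.4715 -0.1007  0.1744] 310.2850241545894 259.0
```

Call:
servo_tool:
  turn:
    - [0,0,-0.1]
    - [0,0,-0.1]
    - [0,0,-0.1]
    - [0,0,-0.1]
  slide:
    - [-0.04,-0.09,-0.9]
    - [-0.04,-0.09,-1.8]
    - [-0.04,-0.09,-1.8]
    - [-0.04,-0.09,-1.8]
  hand: [0,0,0,0]

```text
clock: 7.48
tcp_pos: [0.494, -0.1139, 0.1251]
orientation: [0.928, 3.0, 0.001]
contact_force: [0.3, -0.1, -1.6]
grip_width: 0.0153
gripper_force: 48.9
```

```bash
python3 w.py w4; python3 m4.py w4 .120; cat > s.py <<'E'
from h import *
import sys
from scipy.spatial.transform import Rotation as Ro
A=[]
for i in range(int(sys.argv[1]) if len(sys.argv)>1 else 3):
    o=r.get_obs(); M=Ro.from_rotvec(o['orientation']).as_matrix()
    A.append(np.r_[o['tcp_pos']*1e3,np.degrees(np.arctan2(M[1,0],M[0,0])),o['contact_force'],o['moment']*1e3,o['tau'][6]*1e3,o['clock']]); r.grab_frame('top')
A=np.array(A); np.set_printoptions(suppress=True,linewidth=150)
print('xyz mm,yaw,F,M mNm,tau7 mNm,clk',A.mean(0).round(2)); print('sd',A.std(0).round(2)); print(o['joints'].round(3),o['grip_width'],o['gripper_force'])
E
python3 s.py 3; python3 - <<'E'
from h import *
im2,d2=r.grab_frame('scene'); a=cv2.imread('pics/w4.png'); s=cv2.resize(im2[190:290,230:345,::-1],(552,480),interpolation=3)
cv2.imwrite('pics/c4.png',cv2.resize(np.hstack([a,s]),(800,322),interpolation=3))
E
```

```text
7.475 [ 0.494  -0.1139  0.1251] toolx deg 145.63 tilt [ 1.1e-03  1.0e-04 -1.0e+00] j [ 0.613  0.408 -0.619  2.018  0.323  0.811  0.779] F [ 0.3  -0.05 -1.57] M [ 0.059 -0.001 -0.015]
[(np.float64(0.112), np.int64(172)), (np.float64(0.114), np.int64(179)), (np.float64(0.116), np.int64(177)), (np.float64(0.118), np.int64(441)), (np.float64(0.12), np.int64(8001)), (np.float64(0.122), np.int64(718))]
lid (array([ 0.495 , -0.1145,  0.0355]), 44, 0.1211) (array([ 0.4948, -0.1144,  0.0352]), 44, 0.1211)
shoulder (array([ 0.4971, -0.1163,  0.041 ]), 23, 0.0614)
foot z [0.01025636 0.01157587 0.02453447]
jardot 115 [ 0.467  -0.0953  0.0622] 322.54782608695655 205.47826086956522
liddot 210 [ 0.4714 -0.1048  0.1214] 309.1952380952381 259.87619047619046
xyz mm,yaw,F,M mNm,tau7 mNm,clk [ 494.27 -114.16  125.37  145.61   -0.11    0.46   -0.82   -8.64   18.71   -2.1     5.61    7.58]
sd [ 0.04  0.09  0.03  0.01  0.47  0.16  0.64 25.64 31.82 31.08  0.57  0.04]
[ 0.613  0.407 -0.619  2.018  0.323  0.81   0.778] 0.015452020558112336 48.850908279418945
```

View pics/c4.png

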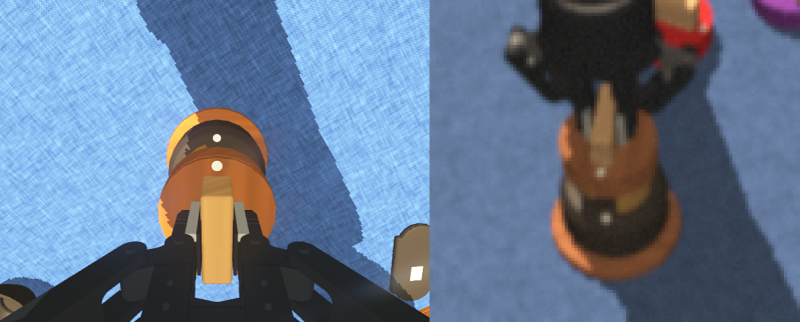

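The lid dot (217,166) and jar dot (217,138) share a column, so yaw is right. tau7 is a clean torque signal. Now going down.

Call:
servo_tool:
  turn:
    - [0,0,0]
    - [0,0,0]
    - [0,0,0]
    - [0,0,0]
    - [0,0,0]
  slide:
    - [-0.02,0.03,-0.1]
    - [-0.02,0.03,-0.25]
    - [-0.02,0.03,-0.35]
    - [-0.02,0.03,-0.45]
    - [-0.02,0.03,-0.48]
  hand: [0,0,0,0,0]

```text
clock: 8.35
tcp_pos: [0.4926, -0.1134, 0.1095]
orientation: [-0.929, -3.001, -0.0]
contact_force: [0.5, 0.3, -0.6]
grip_width: 0.0153
gripper_force: 48.9
```

Call:
servo_tool:
  turn:
    - [0,0,0]
    - [0,0,0]
    - [0,0,0]
  slide:
    - [0,0,-0.1]
    - [0,0,-0.18]
    - [0,0,-0.2]
  hand: [0,0,0]

```text
clock: 8.72
tcp_pos: [0.4927, -0.1134, 0.1036]
orientation: [-0.929, -3.001, -0.0]
contact_force: [0.4, 0.6, -2.1]
grip_width: 0.0154
gripper_force: 48.9
```

```bash
python3 s.py 3
```

```text
xyz mm,yaw,F,M mNm,tau7 mNm,clk [ 492.71 -113.36  103.67  145.59    0.53    0.02   -1.41   -4.88   -9.02    5.35   -5.26    8.78]
sd [ 0.05  0.01  0.07  0.    0.19  0.44  0.54 14.9  43.12 16.94  2.3   0.04]
[ 0.595  0.438 -0.602  2.036  0.352  0.769  0.751] 0.015299490480891069 48.85107636451721
```

Call:
servo_tool:
  turn:
    - [0,0,0]
    - [0,0,0]
  slide:
    - [0,0,-0.05]
    - [0,0,-0.05]
  hand: [0,0]

```text
clock: 9.12
tcp_pos: [0.4927, -0.1134, 0.1022]
orientation: [-0.929, -3.001, 0.0]
contact_force: [-0.6, -0.1, -1.3]
grip_width: 0.0154
gripper_force: 48.9
```

Call:
servo_tool:
  turn:
    - [0,0,0]
    - [0,0,0]
  slide:
    - [0,0,-0.02]
    - [0,0,-0.02]
  hand: [0,0]

```text
clock: 9.38
tcp_pos: [0.4927, -0.1134, 0.1017]
orientation: [-0.929, -3.001, -0.0]
contact_force: [0.8, -0.1, -1.3]
grip_width: 0.0153
gripper_force: 48.9
```

```bash
python3 s.py 3
```

```text
xyz mm,yaw,F,M mNm,tau7 mNm,clk [ 492.77 -113.37  101.7   145.59    0.39   -0.91   -0.95    4.05    3.45    1.65   -2.05    9.42]
sd [ 0.03  0.01  0.02  0.    0.55  0.73  0.29 11.87 29.43 15.84  1.54  0.04]
[ 0.594  0.441 -0.6    2.037  0.355  0.765  0.748] 0.015458736310684028 48.85121405124664
```

Call:
servo_tool:
  turn:
    - [0,0,0]
    - [0,0,0]
  slide:
    - [0,0,-0.02]
    - [0,0,-0.02]
  hand: [0,0]

```text
clock: 9.78
tcp_pos: [0.4927, -0.1134, 0.1011]
orientation: [-0.929, -3.001, -0.0]
contact_force: [-1.1, -0.3, -0.3]
grip_width: 0.0153
gripper_force: 48.9
```

```bash
python3 s.py 3
```

```text
xyz mm,yaw,F,M mNm,tau7 mNm,clk [ 492.74 -113.37  101.08  145.59    0.18   -0.06   -0.74   24.96   22.11    1.03   -2.09    9.83]
sd [ 0.02  0.01  0.02  0.    0.96  0.15  0.36 32.43  4.04 25.78  1.53  0.04]
[ 0.593  0.442 -0.599  2.037  0.356  0.764  0.748] 0.015088720345451037 48.85173261165619
```

Call:
servo_tool:
  turn:
    - [0,0,0]
    - [0,0,0]
  slide:
    - [0,0,-0.02]
    - [0,0,-0.02]
  hand: [0,0]

```text
clock: 10.18
tcp_pos: [0.4927, -0.1134, 0.1004]
orientation: [-0.929, -3.001, 0.0]
contact_force: [-0.0, 0.7, -1.0]
grip_width: 0.0154
gripper_force: 48.9
```

```bash
python3 s.py 3
```

```text
xyz mm,yaw,F,M mNm,tau7 mNm,clk [ 492.73 -113.39  100.47  145.59   -0.1     0.29   -1.      3.28    3.97   31.39   -2.09   10.22]
sd [ 0.03  0.01  0.02  0.    0.22  0.3   0.46 13.   17.14 33.96  1.53  0.04]
[ 0.593  0.443 -0.599  2.038  0.357  0.763  0.747] 0.015246134550095122 48.851226568222046
```

Call:
servo_tool:
  turn:
    - [0,0,0]
    - [0,0,0]
  slide:
    - [0,0,-0.02]
    - [0,0,-0.02]
  hand: [0,0]

```text
clock: 10.58
tcp_pos: [0.4927, -0.1134, 0.0999]
orientation: [-0.929, -3.001, -0.0]
contact_force: [-0.4, 0.7, -1.3]
grip_width: 0.015
gripper_force: 48.9
```

```bash
python3 s.py 3|head -1
```

```text
xyz mm,yaw,F,M mNm,tau7 mNm,clk [ 492.74 -113.37   99.88  145.59   -0.49    0.37   -1.17   10.67   -6.11   -7.55   -2.1    10.62]
```

Call:
servo_tool:
  turn:
    - [0,0,0]
    - [0,0,0]
  slide:
    - [0,0,-0.02]
    - [0,0,-0.02]
  hand: [0,0]

```text
clock: 10.98
tcp_pos: [0.4927, -0.1134, 0.0993]
orientation: [-0.929, -3.001, -0.0]
contact_force: [0.3, 0.1, -1.4]
grip_width: 0.015
gripper_force: 48.9
```

```bash
python3 s.py 2|head -1
```

```text
xyz mm,yaw,F,M mNm,tau7 mNm,clk [ 492.74 -113.37   99.27  145.59    0.4     0.13   -1.05  -13.08   -5.17   -7.05   -2.89   11.  ]
```

Call:
servo_tool:
  turn:
    - [0,0,0]
    - [0,0,0]
  slide:
    - [0,0,-0.02]
    - [0,0,-0.02]
  hand: [0,0]

```text
clock: 11.32
tcp_pos: [0.4927, -0.1134, 0.0987]
orientation: [-0.929, -3.001, -0.0]
contact_force: [0.2, 0.7, -1.2]
grip_width: 0.0152
gripper_force: 48.9
```

```bash
python3 s.py 2|head -1
```

```text
xyz mm,yaw,F,M mNm,tau7 mNm,clk [ 492.74 -113.37   98.67  145.59    0.34    0.29   -1.26   -7.13   19.93  -22.65   -2.88   11.35]
```

Call:
servo_tool:
  turn:
    - [0,0,0]
    - [0,0,0]
  slide:
    - [0,0,-0.02]
    - [0,0,-0.02]
  hand: [0,0]

```text
clock: 11.68
tcp_pos: [0.4927, -0.1134, 0.098]
orientation: [-0.929, -3.001, -0.0]
contact_force: [-0.2, -0.3, -1.0]
grip_width: 0.0151
gripper_force: 48.9
```

```bash
python3 s.py 2|head -1
```

```text
xyz mm,yaw,F,M mNm,tau7 mNm,clk [ 492.74 -113.36   98.07  145.59   -0.09    0.31   -1.24   43.84    9.71    4.46   -2.9    11.7 ]
```

Call:
servo_tool:
  turn:
    - [0,0,0]
    - [0,0,0]
  slide:
    - [0,0,-0.02]
    - [0,0,-0.02]
  hand: [0,0]

```text
clock: 12.02
tcp_pos: [0.4927, -0.1134, 0.0975]
orientation: [-0.929, -3.001, -0.0]
contact_force: [-0.9, 0.6, -0.8]
grip_width: 0.0152
gripper_force: 48.8
```

```bash
python3 s.py 2|head -1
```

```text
xyz mm,yaw,F,M mNm,tau7 mNm,clk [ 492.73 -113.39   97.46  145.59   -0.81    0.44   -1.12   14.45   23.22  -12.77   -2.9    12.05]
```

Call:
servo_tool:
  turn:
    - [0,0,0]
    - [0,0,0]
  slide:
    - [0,0,-0.02]
    - [0,0,-0.02]
  hand: [0,0]

```text
clock: 12.38
tcp_pos: [0.4928, -0.1133, 0.097]
orientation: [0.929, 3.001, -0.0]
contact_force: [-0.4, 0.1, 0.2]
grip_width: 0.0151
gripper_force: 49.1
```

```bash
python3 s.py 2|head -1
```

```text
xyz mm,yaw,F,M mNm,tau7 mNm,clk [ 492.83 -113.36   97.    145.59   -0.18   -0.43    0.06   20.96   94.59  -19.33   -1.45   12.4 ]
```

Contact with the ring is just starting (Fz from -1.1 to 0 N, lower edge about 68 mm), so the pins are through. Now turning clockwise in small steps.

Call:
servo_tool:
  turn:
    - [0,0,-1]
    - [0,0,-2]
    - [0,0,-3]
    - [0,0,-3]
    - [0,0,-3]
  slide:
    - [0,0,0]
    - [0,0,0]
    - [0.01,0,0]
    - [0.01,0,0]
    - [0.01,0,0]
  hand: [0,0,0,0,0]

```text
clock: 13.1
tcp_pos: [0.4933, -0.1134, 0.097]
orientation: [1.311, 2.855, 0.0]
contact_force: [0.5, 0.1, 0.9]
grip_width: 0.0153
gripper_force: 49.1
```

```bash
python3 s.py 3
```

```text
xyz mm,yaw,F,M mNm,tau7 mNm,clk [ 493.25 -113.35   97.    130.67    0.23    0.18    0.6    30.05   -3.78   15.49    9.42   13.15]
sd [ 0.01  0.01  0.01  0.01  0.18  0.17  0.21 15.14 14.45 17.65  4.23  0.04]
[ 0.541  0.436 -0.535  2.042  0.323  0.744  0.516] 0.01500255533380231 49.08838391304016
```

Call:
servo_tool:
  turn:
    - [0,0,-0.5]
    - [0,0,-0.8]
    - [0,0,-0.8]
  slide:
    - [0,0,0]
    - [0,0,0]
    - [0,0,0]
  hand: [0,0,0]

```text
clock: 13.62
tcp_pos: [0.4931, -0.1134, 0.097]
orientation: [1.411, 2.807, 0.0]
contact_force: [-0.5, 0.3, 0.7]
grip_width: 0.0154
gripper_force: 49.2
```

```bash
python3 s.py 2
```

```text
xyz mm,yaw,F,M mNm,tau7 mNm,clk [ 493.15 -113.38   96.97  126.62   -0.21    0.49    0.85    4.23  -25.71   -0.23  -55.52   13.65]
sd [ 0.01  0.02  0.    0.01  0.27  0.16  0.17 17.99  3.46 18.09 41.4   0.03]
[ 0.528  0.433 -0.519  2.043  0.313  0.741  0.455] 0.015118445510504659 49.15431261062622
```

Call:
servo_tool:
  turn:
    - [0,0,-0.4]
    - [0,0,-0.8]
    - [0,0,-0.8]
    - [0,0,-0.8]
  slide:
    - [0,0,0]
    - [0,0,0]
    - [0,0,0]
    - [0,0,0]
  hand: [0,0,0,0]

```text
clock: 14.22
tcp_pos: [0.4931, -0.1134, 0.0969]
orientation: [1.509, 2.756, -0.0]
contact_force: [-0.1, 0.3, 0.3]
grip_width: 0.0153
gripper_force: 49.2
```

```bash
python3 s.py 5
```

```text
xyz mm,yaw,F,M mNm,tau7 mNm,clk [ 493.08 -113.38   96.92  122.59    0.06   -0.22    1.15  -11.71    6.88  -35.38   25.86   14.32]
sd [ 0.01  0.01  0.01  0.    0.32  0.4   0.53 32.85 22.41 45.94  4.    0.07]
[ 0.515  0.43  -0.502  2.044  0.302  0.738  0.394] 0.0153609229182414 49.209532141685486
```

Call:
servo_tool:
  turn:
    - [0,0,-0.4]
    - [0,0,-0.8]
    - [0,0,-0.8]
    - [0,0,-0.8]
  slide:
    - [0,0,0]
    - [0,0,0]
    - [0,0,0]
    - [0,0,0]
  hand: [0,0,0,0]

```text
clock: 14.98
tcp_pos: [0.4931, -0.1134, 0.0969]
orientation: [1.604, 2.701, 0.0]
contact_force: [1.1, 0.1, 2.0]
grip_width: 0.0152
gripper_force: 49.2
```

```bash
python3 s.py 4
```

```text
xyz mm,yaw,F,M mNm,tau7 mNm,clk [ 493.06 -113.38   96.92  118.59    0.23    0.33    1.37    5.14  -22.38  -54.88   27.03   15.05]
sd [ 0.01  0.    0.01  0.    0.63  0.54  0.49 30.05 31.47 21.54  4.65  0.06]
[ 0.502  0.427 -0.486  2.045  0.292  0.736  0.333] 0.015647135558299222 49.23710346221924
```

Call:
servo_tool:
  turn:
    - [0,0,-0.4]
    - [0,0,-0.8]
    - [0,0,-0.8]
    - [0,0,-0.8]
  slide:
    - [0,0,0]
    - [0,0,0]
    - [0,0,0]
    - [0,0,0]
  hand: [0,0,0,0]

```text
clock: 15.68
tcp_pos: [0.4931, -0.1134, 0.0969]
orientation: [1.697, 2.644, -0.0]
contact_force: [0.0, -0.7, 1.8]
grip_width: 0.0153
gripper_force: 49.2
```

```bash
python3 s.py 4
```

```text
xyz mm,yaw,F,M mNm,tau7 mNm,clk [ 493.05 -113.38   96.9   114.59    0.14   -0.11    1.65   -1.7   -11.15  -41.97   27.45   15.75]
sd [ 0.01  0.01  0.01  0.    0.17  0.45  0.12 15.98 24.77 38.04  4.64  0.06]
[ 0.489  0.424 -0.47   2.046  0.282  0.733  0.273] 0.015105111455375431 49.24452781677246
```

Call:
servo_tool:
  turn:
    - [0,0,-0.4]
    - [0,0,-0.8]
    - [0,0,-0.8]
    - [0,0,-0.8]
  slide:
    - [0,0,0]
    - [0,0,0]
    - [0,0,0]
    - [0,0,0]
  hand: [0,0,0,0]

```text
clock: 16.38
tcp_pos: [0.4931, -0.1134, 0.0969]
orientation: [1.789, 2.583, -0.0]
contact_force: [0.1, 0.2, 1.0]
grip_width: 0.0154
gripper_force: 49.2
```

```bash
python3 s.py 4
```

```text
xyz mm,yaw,F,M mNm,tau7 mNm,clk [ 493.06 -113.39   96.91  110.59   -0.08   -0.06    1.52  -15.08   27.39  -19.99   27.52   16.45]
sd [ 0.01  0.01  0.01  0.    0.41  0.26  0.6  41.73 38.84 29.69  4.66  0.06]
[ 0.476  0.421 -0.454  2.047  0.272  0.73   0.212] 0.015096703037067751 49.24592077732086
```

Call:
servo_tool:
  turn:
    - [0,0,-0.4]
    - [0,0,-0.8]
    - [0,0,-0.8]
    - [0,0,-0.8]
  slide:
    - [0,0,0]
    - [0,0,0]
    - [0,0,0]
    - [0,0,0]
  hand: [0,0,0,0]

```text
clock: 17.08
tcp_pos: [0.4931, -0.1134, 0.0969]
orientation: [1.878, 2.519, -0.0]
contact_force: [-0.1, -0.2, 1.3]
grip_width: 0.0153
gripper_force: 49.2
```

```bash
python3 s.py 4
```

```text
xyz mm,yaw,F,M mNm,tau7 mNm,clk [ 493.07 -113.39   96.91  106.59   -0.46   -0.      1.52   31.24   -2.11  -27.72   27.22   17.15]
sd [ 0.01  0.01  0.    0.    0.24  0.35  0.53 10.74 20.27 27.9   4.68  0.06]
[ 0.463  0.419 -0.437  2.048  0.262  0.728  0.151] 0.014836788494083392 49.24692749977112
```

Call:
servo_tool:
  turn:
    - [0,0,-0.4]
    - [0,0,-0.8]
    - [0,0,-0.8]
    - [0,0,-0.8]
  slide:
    - [0,0,0]
    - [0,0,0]
    - [0,0,0]
    - [0,0,0]
  hand: [0,0,0,0]

```text
clock: 17.77
tcp_pos: [0.4931, -0.1134, 0.0969]
orientation: [1.964, 2.452, -0.0]
contact_force: [-0.4, 0.3, 1.9]
grip_width: 0.0152
gripper_force: 49.2
```

```bash
python3 s.py 4
```

```text
xyz mm,yaw,F,M mNm,tau7 mNm,clk [ 493.06 -113.37   96.9   102.59   -0.14    0.23    1.57   -3.52  -15.52  -17.88   28.07   17.85]
sd [ 0.    0.    0.01  0.    0.27  0.36  0.49  3.42 15.41 27.85  4.63  0.06]
[ 0.45   0.416 -0.421  2.049  0.252  0.725  0.09 ] 0.015106636650497112 49.245686531066895
```

Call:
servo_tool:
  turn:
    - [0,0,-0.4]
    - [0,0,-0.8]
    - [0,0,-0.8]
    - [0,0,-0.8]
  slide:
    - [0,0,0]
    - [0,0,0]
    - [0,0,0]
    - [0,0,0]
  hand: [0,0,0,0]

```text
clock: 18.48
tcp_pos: [0.4931, -0.1134, 0.0969]
orientation: [2.049, 2.382, 0.0]
contact_force: [-0.2, -0.6, 1.6]
grip_width: 0.0153
gripper_force: 49.2
```

```bash
python3 s.py 4
```

```text
xyz mm,yaw,F,M mNm,tau7 mNm,clk [ 493.08 -113.38   96.91   98.59    0.03   -0.24    1.59  -12.96  -53.22  -35.89   27.43   18.55]
sd [ 0.01  0.01  0.    0.    0.34  0.4   0.38 38.81 40.78 12.87  4.69  0.06]
[ 0.436  0.414 -0.405  2.049  0.242  0.723  0.029] 0.014885805705567492 49.24465298652649
```

Call:
servo_tool:
  turn:
    - [0,0,-0.4]
    - [0,0,-0.8]
    - [0,0,-0.8]
    - [0,0,-0.8]
  slide:
    - [0,0,0]
    - [0,0,0]
    - [0,0,0]
    - [0,0,0]
  hand: [0,0,0,0]

```text
clock: 19.18
tcp_pos: [0.4931, -0.1134, 0.0969]
orientation: [-2.131, -2.309, 0.0]
contact_force: [0.2, -0.6, 1.7]
grip_width: 0.0147
gripper_force: 49.2
```

```bash
python3 s.py 4
```

```text
xyz mm,yaw,F,M mNm,tau7 mNm,clk [ 493.07 -113.38   96.91   94.59    0.01   -0.1     1.48    3.48   -3.38   -7.85   28.51   19.25]
sd [ 0.02  0.01  0.01  0.    0.15  0.29  0.26 23.46 38.69 18.35  4.64  0.06]
[ 0.423  0.411 -0.389  2.05   0.232  0.721 -0.031] 0.014836523577602652 49.224350452423096
```

Call:
servo_tool:
  turn:
    - [0,0,-0.4]
    - [0,0,-0.8]
    - [0,0,-0.8]
    - [0,0,-0.8]
  slide:
    - [0,0,0]
    - [0,0,0]
    - [0,0,0]
    - [0,0,0]
  hand: [0,0,0,0]

```text
clock: 19.88
tcp_pos: [0.4933, -0.1133, 0.0969]
orientation: [2.21, 2.233, 0.001]
contact_force: [2.9, -0.4, -2.8]
grip_width: 0.0151
gripper_force: 48.8
```

```bash
python3 s.py 4
```

```text
xyz mm,yaw,F,M mNm,tau7 mNm,clk [ 493.29 -113.33   96.85   90.59    2.77    0.01   -2.6    15.64 -651.82   13.96  -13.49   19.95]
sd [ 0.02  0.01  0.01  0.    0.33  0.36  0.5  38.92 25.47  6.8   1.23  0.06]
[ 0.41   0.409 -0.373  2.051  0.222  0.718 -0.092] 0.015362346007485357 48.69281709194183
```

The pins met the collar's underside about 0.93 rad past the slot (Fz dropped, side force appeared). At rest the torque is masked by static friction, so from here I'll turn slowly, follow the lid down and read the torque while it moves.

```bash
cat > q.py <<'E'
from h import *
np.set_printoptions(suppress=True,linewidth=150)
from scipy.spatial.transform import Rotation as Ro
for i in range(4):
    o=r.get_obs(); M=Ro.from_rotvec(o['orientation']).as_matrix()
    print(round(o['clock'],3),(o['tcp_pos']*1e3).round(2),np.degrees(np.arctan2(M[1,0],M[0,0])).round(2),'F',o['contact_force'].round(1),'M',(o['moment']*1e3).round(0),'t7',round(o['tau'][6]*1e3,1),'qv7',round(o['qvel'][6],4))
    if i<3: r.grab_frame('top')
E
```

Call:
servo_tool:
  turn:
    - [0,0,-0.08]
    - [0,0,-0.16]
    - [0,0,-0.24]
    - [0,0,-0.32]
    - [0,0,-0.4]
  slide:
    - [0,0,-0.003]
    - [0,0,-0.006]
    - [0,0,-0.009]
    - [0,0,-0.012]
    - [0,0,-0.014]
  hand: [0,0,0,0,0]

```text
clock: 20.7
tcp_pos: [0.4932, -0.1133, 0.0966]
orientation: [2.249, 2.193, 0.0]
contact_force: [2.5, -0.3, -0.0]
grip_width: 0.0151
gripper_force: 49.1
```

```bash
python3 q.py
```

```text
20.7 [ 493.2  -113.32   96.64] 88.57 F [ 2.5 -0.3 -0. ] M [  27. -603.  283.] t7 -164.2 qv7 -0.049
20.75 [ 493.18 -113.33   96.62] 88.55 F [2.  0.8 0.4] M [ 103. -602.  165.] t7 -167.2 qv7 0.0106
20.8 [ 493.18 -113.37   96.63] 88.57 F [ 2.   0.1 -0.2] M [  94. -622.  159.] t7 -224.5 qv7 0.0056
20.85 [ 493.19 -113.31   96.63] 88.59 F [1.8 0.6 0. ] M [ 118. -599.  158.] t7 -193.2 qv7 -0.0001
```

Call:
servo_tool:
  turn:
    - [0,0,-0.08]
    - [0,0,-0.16]
    - [0,0,-0.24]
    - [0,0,-0.32]
    - [0,0,-0.4]
  slide:
    - [0,0,-0.002]
    - [0,0,-0.004]
    - [0,0,-0.006]
    - [0,0,-0.008]
    - [0,0,-0.01]
  hand: [0,0,0,0,0]

```text
clock: 21.48
tcp_pos: [0.4932, -0.1134, 0.0963]
orientation: [2.287, 2.154, 0.0]
contact_force: [1.9, 0.0, 3.8]
grip_width: 0.015
gripper_force: 49.7
```

```bash
python3 q.py
```

```text
21.475 [ 493.19 -113.36   96.34] 86.56 F [1.9 0.  3.8] M [ 108. -394.  288.] t7 -205.3 qv7 -0.0511
21.525 [ 493.17 -113.37   96.32] 86.55 F [2.  1.  3.1] M [  73. -366.  225.] t7 -206.7 qv7 0.0089
21.575 [ 493.17 -113.36   96.33] 86.57 F [1.2 0.3 3.6] M [ 174. -402.  207.] t7 -263.5 qv7 0.0059
21.625 [ 493.18 -113.37   96.32] 86.58 F [2.3 0.6 4.9] M [ 164. -382.  206.] t7 -231.5 qv7 0.0027
```

Call:
servo_tool:
  turn:
    - [0,0,0]
    - [0,0,0]
    - [0,0,-0.08]
    - [0,0,-0.16]
    - [0,0,-0.2]
  slide:
    - [0,0,0.008]
    - [0,0,0.008]
    - [0,0,0.007]
    - [0,0,0.006]
    - [0,0,0.005]
  hand: [0,0,0,0,0]

```text
clock: 22.25
tcp_pos: [0.4931, -0.1134, 0.0963]
orientation: [2.305, 2.134, 0.0]
contact_force: [2.5, 1.4, 1.7]
grip_width: 0.0149
gripper_force: 49.5
```

```bash
python3 q.py
```

```text
22.25 [ 493.11 -113.42   96.32] 85.58 F [2.5 1.4 1.7] M [  85. -694.  338.] t7 -326.4 qv7 -0.0201
22.3 [ 493.11 -113.37   96.3 ] 85.57 F [2.7 0.5 1.3] M [  92. -697.  335.] t7 -319.7 qv7 0.0052
22.35 [ 493.11 -113.35   96.32] 85.59 F [3.1 0.3 1.7] M [  85. -715.  283.] t7 -340.1 qv7 0.0025
22.4 [ 493.12 -113.37   96.34] 85.59 F [4.5 0.9 0.4] M [ 108. -708.  301.] t7 -323.0 qv7 -0.0003
```

Turning torque is 0.30 to 0.33 N m, about 0.28 above free, mid-range. Letting go.

Call:
servo_tool:
  turn:
    - [0,0,0]
    - [0,0,0]
    - [0,0,0]
    - [0,0,0]
    - [0,0,0]
    - [0,0,0]
  slide:
    - [0,0,0.005]
    - [0,0,0.005]
    - [0,0,0.005]
    - [0,0,0.005]
    - [0,0,0.005]
    - [0,0,0.005]
  hand: [0.3,0.6,0.8,0.8,0.8,0.8]

```text
clock: 23.15
tcp_pos: [0.493, -0.1134, 0.0965]
orientation: [-2.305, -2.134, 0.0]
contact_force: [0.1, -1.0, 1.0]
grip_width: 0.0685
gripper_force: 0.0
```

Call:
servo_tool:
  turn:
    - [0,0,0]
    - [0,0,0]
    - [0,0,0]
    - [0,0,0]
    - [0,0,0]
    - [0,0,0]
  slide:
    - [0,0,0.5]
    - [0,0,1.5]
    - [0,0,3]
    - [0,0,4]
    - [0,0,4]
    - [0,0,4]
  hand: [0.8,0.8,0.8,0.8,0.8,0.8]

```text
clock: 23.9
tcp_pos: [0.4927, -0.1134, 0.2165]
orientation: [-2.305, -2.134, 0.0]
contact_force: [-0.6, -1.2, -0.1]
grip_width: 0.0684
gripper_force: 0.0
```

```bash
python3 w.py w5; python3 m4.py w5 .0925
```

```text
23.9 [ 0.4927 -0.1134  0.2165] toolx deg 85.58 tilt [-1.e-04 -1.e-04 -1.e+00] j [ 0.441  0.242 -0.392  1.949  0.111  0.971 -0.08 ] F [-0.63 -1.2  -0.09] M [-0.024  0.013  0.   ]
[(np.float64(0.1), np.int64(1)), (np.float64(0.118), np.int64(1)), (np.float64(0.12), np.int64(26)), (np.float64(0.122), np.int64(1)), (np.float64(0.228), np.int64(0)), (np.float64(0.236), np.int64(0))]
lid (array([ 0.4929, -0.1143,  0.0355]), 51, 0.0925) (array([ 0.4929, -0.1142,  0.0352]), 51, 0.0925)
shoulder (array([ 0.4931, -0.1182,  0.041 ]), 29, 0.0608)
foot z [0.01019299 0.01157586 0.01304042]
jardot 2 [ 0.4643 -0.0934  0.0621] 282.5 200.5
liddot 100 [ 0.4885 -0.0966  0.0928] 314.98 210.48
```

View pics/w5.png

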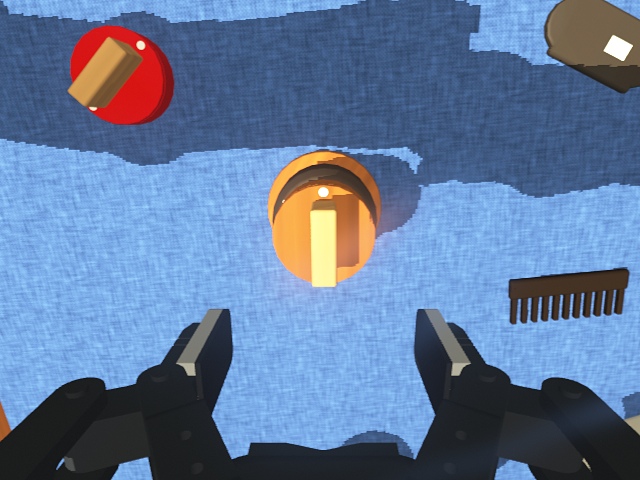

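The lid sits on the jar at (323,235), its bar still in line with the tool, so it did not spring back. Its top is at 92.5 mm, i.e. lower edge 67.5 mm, and the gripper is clear.

```bash
python3 -c "
from h import *
print(r.hand_in())"
```

```text
the job is handed in; nothing more can be done
None
```

I closed the jar and handed the job in at about 24 s: the lid is seated through the slots and was turned to about 0.28 N m above free torque (mid-range snug). I then let go, and the other things were left untouched; no verdict came back.

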